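# Seat the locating pin, then hold the offset lever level over the fixture

## Robot

A 7-joint arm with a two-finger parallel gripper is mounted at the origin on the work surface. World frame = base frame: x ahead of the robot, y to its left, z up, the work surface at z = 0. Lengths are in mm, angles in rad, forces in N, time in s.
With the tool pointing down it reaches from about 425 to 950 mm from the base axis. Payload 4.7 kg.
Tool frame: the origin (TCP) lies on the centre line of the jaws, within the pads' length; the fingertips stand 17 mm ahead of it and the grasp point (between the pads) lies 2 mm behind it (env.nose_length is the distance from the TCP to the fingertips, in mm); z points along the fingers, y is the line along which they close (so a half turn about z gives the same grasp; the last joint's range is limited). The gripper opens to 87 mm and grips with 3 to 60 N. Pads are 19 mm wide; open, the fingers measure 117 mm over their backs; the gripper's body (75 mm by 190 mm) begins 51 mm behind the grasp point.
Start: joints at [-1.274, 0.469, -0.049, 1.532, 0.024, 1.141, -0.082], TCP at [216.005, 639.523, 239.573] pointing down, gripper open.
Joint ranges: [-2.59, 2.59], [-0.33, 1.99], [-1.39, 1.29], [0.1, 2.45], [-1.04, 4.18], [0.21, 1.99], [-2.66, 2.66]. Speed limits (rad/s): [2.57, 2.57, 3.14, 3.14, 3.14, 3.14, 3.14].

## Interface

Orientations are given as [roll, pitch, yaw] about the fixed x, y, z axes, in that order (R = Rz(yaw) Ry(pitch) Rx(roll)).
In Python, from cell import env, imaging gives the robot as it stands.
- The arm moves only by the tool carry_out, never from a script. Its argument "moves" is a list of rows, each a list of 2 entries, a list of its own where there are three numbers: the shift along the tool's x, y, z in m, then the turn about the tool's z in rad. A call has 1 to 12 rows; each row is the pose to reach, as a shift and turn from the pose commanded when the call began, along the tool's axes at that moment; what a row does not reach only later rows make up. A row lasts 1/10 s, in which the tool goes at most 50 mm and 8.59 degrees, less where a joint would pass 70% of its speed; a pose out of reach is approached as far as the arm can. A call with a gripper value outside its range is refused whole. "claw" is the opening, from -1 (shut) to 1 (fully open), so that 0 is half open, set as the call begins (left out, the last holds). The fingers move at their own pace and stop on an object; "force" is the grip in N (left out, the last holds). Time passes only in rows, so rows that repeat a pose let the fingers close. It gives the time, the measured TCP pose, the force, the opening and the grip force at its end, in the units of the state.
- env.get_state(): the state, without advancing time (a new reading comes with each control period).
- imaging.camera(name): name is "scene" or "side" or "wrist"; returns a dict with "frame" (480x640x3 uint8, red, green, blue), "camera_matrix" (3x3 intrinsics, pixels), "rvec" (rotation vector, rad) and "tvec" (3), from world to camera coordinates, as OpenCV has them. Camera axes: x right, y down, z forward; pixel columns grow to the right and rows downward; lengths in mm; the calibration is good to about 2 mm. A picture is of the moment at which its call begins. There is no depth.
- env.sign_off(): hands the job in; it is judged then, once.
The state is a dict: "clock": time; "joint_pos": joint angles; "qvel": joint speeds; "joint_efforts": joint torques, N m; "tcp_pos": TCP position; "eef_rot": TCP orientation; "wrist_force": force on the tool from outside, world axes, zero at the start; "wrist_torque": the same for the moment, N m; "width": finger opening in mm; "gripper_force": force on a finger pad.
Only numpy, scipy, OpenCV 4.12 (cv2) and the standard library are available. Lean on these libraries where they do the work, as an engineer would, in place of code of your own. Each camera call takes 0.05 s, during which the arm holds its last target. There are 200 camera calls.

## Task

Drive the fixture's brass locating pin fully home with the mallet and put the mallet back down on the bench, clear of the fixture. Then lift the cast offset lever by its balance point and hold it level about 5 cm above the pin, its big bore over the pin and its small eye over the end rest, not touching anything else, and finish while still holding it there, so that a workmate can oil the pin before it goes on. Leave everything else on the bench where it is.

Things in the scene. Friction and masses are not known exactly. Their poses are not given: they have to be found in the camera images.
- pin (a joint): how far the locating pin has been driven down, in m: 0 = 14 mm proud of its seat, 0.014 = fully home, its collar flat on the seat boss. A slotted spring pin, held by friction in its bore: about 9 N moves it (more when fast: 20 N per m/s), it stays where it is left and does not spring back. Starts part-driven, at 0 to 0.005
- pin_top (a point): centre of the flat top of the brass locating pin, which stands upright at the robot's end of the fixture; moves down with the pin: 80 mm above the bench at joint 0, 66 mm when home. Spigot 18 mm across and 28 mm high on a collar 38 mm across, 6 mm thick. Axes: those of the fixture: x runs level from the pin along the plate, z up
- rest_top (a point): centre of the flat top (38 mm above the bench, 32 mm across) of the fixture's steel end rest, on which the lever's small eye will later lie; 190 mm along x and 28 mm along y from the pin's axis in the fixture's frame. An 8 mm stud stands 24 mm to each side of it (along y), up to 50 mm above the bench. Does not move
- mallet_grip (a point): middle of the mallet's level wooden handle near the head, 35 mm above the bench; handle 20 mm wide, 26 mm high. x axis: along the handle towards the head, z up. The head's upright axis is 50 mm along +x, its side begins 29 mm from here; the handle runs 116 mm the other way (-x)
- lever_balance (a point): balance point of the cast lever, at mid-height of the straight part of its arm, 25 mm above the lever's underside. There the arm is 16 mm wide and spans 14 to 36 mm above the underside; straight from 28 mm on the hub's side to 65 mm on the eye's side. x axis: along the arm from the big hub to the small eye, z up
- lever_bore (a point): centre of the lever's big bore, 20 mm above the lever's underside; 55 mm along the lever's -x from the balance point. Axes as lever_balance
- lever_eye (a point): centre of the lever's small eye, 18 mm above the lever's underside; 135 mm along x and 28 mm along y from the balance point. Axes as lever_balance
- mallet: soft-faced mallet, 0.42 kg, standing on one face of its head, handle level. Head: upright drum 42 mm across, 70 mm long, reaching 35 mm above and below the handle's centre line; brought straight down, its lower face strikes. Origin under mallet_grip at the level of the lower face; axes as mallet_grip
- lever: cast aluminium offset lever lying flat, 0.45 to 0.7 kg. Hub 54 mm across, 40 mm high, with a 20 mm bronze-bushed bore; a short lug sticks out 61 mm to -y from the hub's axis; the arm bends to +y towards the eye (29 mm across, 36 mm high). Undersides of hub and eye flush. Origin straight under lever_balance at the underside; axes as lever_balance
- fixture: the bolted-down fixture with its pin: dark steel plate 260 x 130 x 20 mm. An open toggle clamp with a red handle stands on it 100 mm along x and 52 mm to the -y side, up to 96 mm above the bench. Origin on the bench top on the pin's axis; axes as pin_top
- bobbin_blue: bystander: standing bobbin of blue yarn with white flanges, 54 mm across, 120 mm high; origin at its foot
- bobbin_red: bystander: standing bobbin of red yarn with white flanges, 54 mm across, 120 mm high; origin at its foot
- horn_gear: bystander: dark steel gear, 74 mm across, 22 mm high over its hub; origin at its underside
- label_roll: bystander: roll of white labels standing on end, 64 mm across, 50 mm high; origin at its underside
- oil_can: bystander: red oil can, 60 mm across, 150 mm high over the brass spout; origin at its foot
- spanner: bystander: open-ended spanner lying flat, 170 mm long; origin in its middle
- screw_tray: bystander: open blue plastic tray of screws, 90 x 110 x 40 mm; origin at its underside
Not all that is in view belongs to the job. Several things look just like the mallet: the one meant starts farthest to the robot's left.

How it is judged (in metres and radians):
On the way, in this order (a step that is already met when the one before it is completed fails the run):
1. the mallet is held, lifted clear of the bench (height (world z) of mallet_grip above 0.06 m and contact force between the fingers and mallet above 1 N), for 0.1 s.
2. the pin is fully home (within 1.5 mm), driven with the mallet in the hand (value of joint pin above 0.0125 m and contact force between the fingers and mallet above 1 N), for 0.05 s.
3. the mallet is put down on the bench, let go, at rest and clear of the fixture (height (world z) of mallet_grip below 0.045 m and contact force between the fingers and mallet below 0.1 N and contact force between mallet and fixture below 0.1 N and linear speed of mallet below 0.03 m/s and horizontal distance between mallet_grip and pin_top above 0.1 m), for 0.2 s.
At the end, for the whole second after the job is handed in: pin home within 1.5 mm; mallet down on the bench off the fixture; gripper alone holds the lever within 16 mm of its balance point, still, level within 5 degrees, bore within 10 mm of over the pin, eye within 15 mm of over the rest, underside 25 to 80 mm above the pin (value of joint pin above 0.0125 m and height (world z) of mallet_grip below 0.045 m and horizontal distance between mallet_grip and pin_top above 0.1 m and contact force between each of mallet, lever and fixture below 0.1 N and contact force between the fingers and lever above 1 N and x of the grasp point in the frame of lever_balance between -0.016 and 0.016 m and angle between lever's own z axis and vertical below 0.09 rad and horizontal distance between lever_bore and pin_top below 0.01 m and horizontal distance between lever_eye and rest_top below 0.015 m and height (world z) of lever_bore between 0.111 and 0.166 m and contact force between lever and mallet below 0.1 N and linear speed of lever below 0.02 m/s); the arm keeps its last pose, push and grip.
It fails at once if another thing on the bench is shifted by more than 30 mm (distance of any of bobbin_blue, bobbin_red, horn_gear, label_roll, oil_can, spanner, screw_tray from where it was at the start of the episode above 0.03 m).
It fails at once if the mallet or the lever is dropped ((contact force between the fingers and mallet below 0.05 N and linear speed of mallet above 0.8 m/s) or (contact force between the fingers and lever below 0.05 N and linear speed of lever above 0.8 m/s)).
It also fails if it takes over 69 s, if anything falls off the work surface, if the arm or the gripper's body presses on something with over 40 N, if the wrist force passes 120 N, or if a joint passes its speed limit or range.

## Working session

There is one attempt and no reset: what is moved stays moved. The work goes in short steps, Python scripts to look and compute and a tool call to move; the robot and the scene stay as the last step left them, time stands still between calls to the robot, and variables do not carry over. Pictures are saved under pics/ and viewed, at most 11 in all, crops included, and the job is handed in when it is done.

Besides the shell and the picture viewer there is one more tool, called in YAML: its name, and indented under it one key for each argument. carry_out: Moves the arm, as the interface text tells. Its arguments: {"type":"object","properties":{"moves":{"type":"array"},"claw":{"type":"number"},"force":{"type":"number"}},"required":["moves"]}

```bash
mkdir -p pics
cat > h.py <<'E'
import numpy as np, cv2
from cell import env, imaging
def cam(n):
    c=imaging.camera(n); return c
def ray(c,uv):
    R=cv2.Rodrigues(np.array(c["rvec"],float))[0]; t=np.array(c["tvec"],float).ravel()
    d=R.T@np.linalg.inv(np.array(c["camera_matrix"],float))@np.array([uv[0],uv[1],1.])
    return -R.T@t, d/np.linalg.norm(d)
def onz(c,uv,z):
    o,d=ray(c,uv); return o+d*(z-o[2])/d[2]
def proj(c,p):
    return cv2.projectPoints(np.array(p,float).reshape(-1,3),np.array(c["rvec"],float),np.array(c["tvec"],float),np.array(c["camera_matrix"],float),None)[0].reshape(-1,2)
def save(c,n): cv2.imwrite("pics/"+n,c["frame"][:,:,::-1])
E
python3 - <<'E'
from h import *
import pickle
np.set_printoptions(precision=3,suppress=True)
s=env.get_state();print({k:s[k] for k in("clock","tcp_pos","eef_rot","width","wrist_force")})
d={}
for n in("scene","side","wrist"):
    c=cam(n);save(c,n+"0.png");d[n]=c;print(n,ray(c,(320,240)))
pickle.dump(d,open("c0.pkl","wb"))
E
```

```text
{'clock': 0.0, 'tcp_pos': array([215.859, 638.961, 238.525]), 'eef_rot': array([-3.14 ,  0.   ,  2.816]), 'width': 87.2008870608456, 'wrist_force': array([-0.761,  0.032, -0.484])}
scene (array([ 929.45 , -668.082, 1143.753]), array([-0.302,  0.522, -0.798]))
side (array([ 434.089, 1190.041,  827.533]), array([ 0.062, -0.838, -0.542]))
wrist (array([148.92 , 662.589, 383.386]), array([ 0.257, -0.086, -0.963]))
```

View pics/scene0.png

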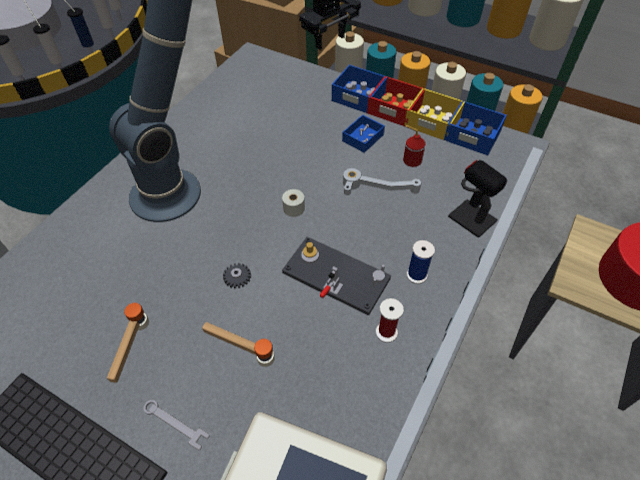

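View pics/side0.png

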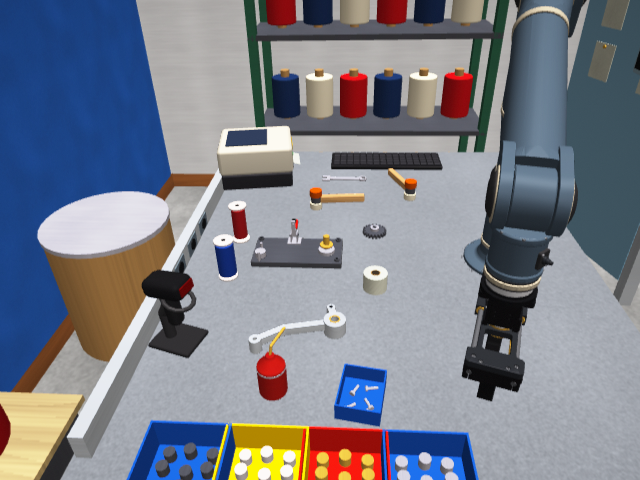

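The scene view shows two mallets (heads at 264,350 and 135,312), the pin at (310,245), the rest at (378,273), the lever hub at (351,178) and its eye at (417,184). The side view shows the same: pin (326,238), hub (335,322), eye (256,342).

```bash
cat > m.py <<'E'
from h import *
import pickle
np.set_printoptions(precision=1,suppress=True)
d=pickle.load(open("c0.pkl","rb"))
S=d["scene"];D=d["side"]
def tri(a,b):
    o1,d1=ray(S,a);o2,d2=ray(D,b)
    A=np.stack([d1,-d2],1);k=np.linalg.lstsq(A,o2-o1,rcond=None)[0]
    p,q=o1+k[0]*d1,o2+k[1]*d2
    return (p+q)/2,np.linalg.norm(p-q)
def blobs(c,lo,hi,box,mn=20):
    x0,y0,x1,y1=box;h=cv2.cvtColor(c["frame"][y0:y1,x0:x1].copy(),cv2.COLOR_RGB2HSV)
    m=cv2.inRange(h,lo,hi);n,l,st,ce=cv2.connectedComponentsWithStats(m)
    return [(ce[i]+[x0,y0],st[i,4],l==i) for i in range(1,n) if st[i,4]>=mn]
for nm,c,box in(("S",S,(80,280,300,390)),("D",D,(290,160,430,215))):
    print(nm,"orange head");[print(b[0],b[1],onz(c,b[0],60)) for b in blobs(c,(3,190,120),(11,255,255),box)]
    print("wood")
    for b in blobs(c,(11,80,90),(20,230,255),box):
        ys,xs=np.nonzero(b[2]);pts=np.stack([xs,ys],1)+np.array(box[:2]);pts=pts.astype(np.float32)
        v=cv2.fitLine(pts,cv2.DIST_L2,0,.01,.01).ravel();t=(pts-v[2:])@v[:2]
        e=[v[2:]+v[:2]*t.min(),v[2:]+v[:2]*t.max()]
        print(b[0],b[1],onz(c,b[0],40),onz(c,e[0],40),onz(c,e[1],40))
print("brass");
for c,box in((S,(290,230,330,270)),(D,(310,225,345,260))):
    for b in blobs(c,(16,110,90),(30,255,255),box,5):
        ys,xs=np.nonzero(b[2]);print(b[0],b[1],onz(c,b[0],60),"top row",ys.min()+box[1])
print("tri pin",tri((310,243),(326,236)))
print("rest",onz(S,(378,275),38),onz(D,(261,253),38))
print("bore",onz(S,(351,175),40),onz(D,(335,318),40),"eye",onz(S,(417,183),36),onz(D,(256,340),36))
print("lever lug",onz(S,(347,188),20),onz(D,(331,309),30))
E
python3 m.py
python3 - <<'E'
from h import *
import pickle
d=pickle.load(open("c0.pkl","rb"))
f=lambda n,x0,y0,x1,y1:cv2.resize(d[n]["frame"][y0:y1,x0:x1],(400,300),interpolation=cv2.INTER_CUBIC)
a=np.vstack([np.hstack([f("scene",280,225,400,315),f("scene",335,150,431,222)]),np.hstack([f("side",240,200,360,290),f("side",240,285,360,375)])])
cv2.imwrite("pics/crop1.png",a[:,:,::-1])
E
```

```text
S orange head
[132.  309.7] 145 [ 225.  -367.7   60. ]
[264.5 343.4] 61 [ 555.2 -283.7   60. ]
wood
[121.4 350.4] 482 [ 264.8 -457.3   40. ] [ 292.7 -526.7   40. ] [ 234.7 -382.2   40. ]
[229.  336.2] 445 [ 464.3 -302.6   40. ] [ 392.7 -308.9   40. ] [ 535.8 -296.3   40. ]
D orange head
[410.8 184.5] 53 [ 228.2 -360.5   60. ]
[316.4 194.1] 57 [ 551.7 -281.6   60. ]
wood
[396.6 177.7] 139 [ 269.2 -455.3   40. ] [ 297.3 -536.8   40. ] [ 244. -382.   40.]
[341.6 198. ] 311 [ 466.7 -293.4   40. ] [ 540.4 -289.5   40. ] [ 393.8 -297.2   40. ]
brass
[309.4 249.9] 125 [511.2  -1.5  60. ] top row 242
[325.9 242.1] 120 [504.7  14.1  60. ] top row 234
tri pin (array([505.9,   8.3,  76.5]), np.float64(3.159131636641337))
rest [697.4  29.5  38. ] [689.7  42.7  38. ]
bore [472.4 311.3  40. ] [468.3 312.3  40. ] eye [656.5 380.6  36. ] [645.  388.1  36. ]
lever lug [478.5 275.5  20. ] [479.7 268.8  30. ]
```

View pics/crop1.png

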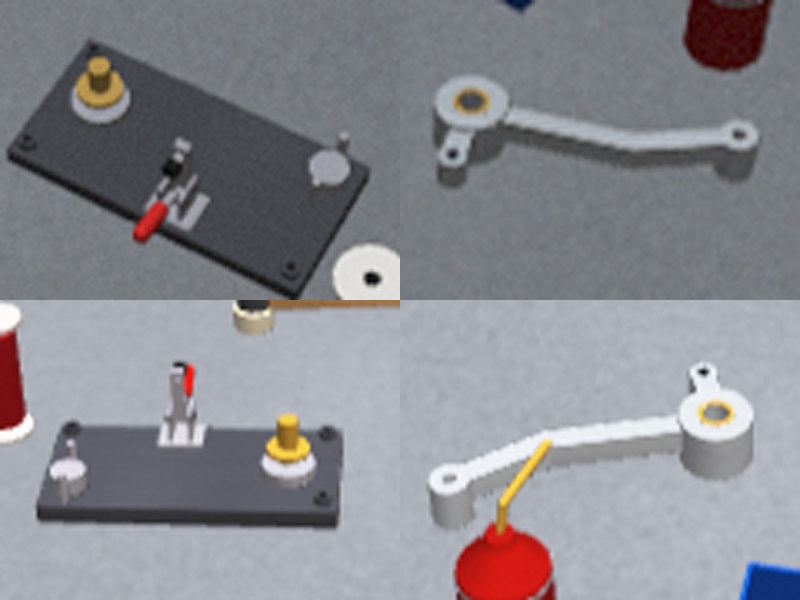

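The crops show the pin top at scene (309.4,243.6) / side (326.4,235.7), the rest at (378.7,275.1) / (260.4,250.4), the bore at (352,174.2) / (334.8,318.6), and the eye at (416.6,182.2) / (255,338.4). The target mallet is the one near (509,-297), with its handle along x.

carry_out:
  moves:
    - [[-0.4, -0.359, 0], -0.395]
    - [[-0.4, -0.359, 0], -0.395]
    - [[-0.4, -0.359, 0], -0.395]
    - [[-0.4, -0.359, 0], -0.395]
    - [[-0.4, -0.359, 0], -0.395]
    - [[-0.4, -0.359, 0], -0.395]
    - [[-0.4, -0.359, 0], -0.395]
    - [[-0.4, -0.359, 0], -0.395]
    - [[-0.4, -0.359, 0], -0.395]
    - [[-0.4, -0.359, 0], -0.395]
    - [[-0.4, -0.359, 0], -0.395]
    - [[-0.4, -0.359, 0], -0.395]
  claw: 1
  force: 60

```text
clock: 1.35
tcp_pos: [482.5, 165.2, 239.6]
eef_rot: [-3.139, 0.001, -3.083]
wrist_force: [-0.8, 0.0, 0.2]
width: 87.5
gripper_force: 0.0
```

```bash
cat >> h.py <<'E'
from scipy.spatial.transform import Rotation as Ro
def go(x,y,z,yaw=None):
    s=env.get_state();R=Ro.from_euler("xyz",s["eef_rot"]).as_matrix()
    y0=np.arctan2(R[1,0],R[0,0])
    print("t",round(s["clock"],2),"tcp",np.round(s["tcp_pos"],1),"yaw",round(y0,3),"q",np.round(s["joint_pos"],2),"shift m",np.round(R.T@(np.array([x,y,z])-s["tcp_pos"])/1000,4),"turn",None if yaw is None else np.round((y0-yaw+np.pi)%(2*np.pi)-np.pi,3))
E
python3 -c "
from h import *
go(509,-297,180,3.21)"
```

```text
t 1.35 tcp [482.5 165.2 239.6] yaw -3.083 q [-0.51  0.2   0.11  1.93 -0.02  1.02  1.24] shift m [ 0.0007 -0.4628  0.0607] turn -0.01
```

carry_out:
  moves:
    - [[0, -0.463, 0.03], -0.01]
    - [[0, -0.463, 0.03], -0.01]
    - [[0, -0.463, 0.03], -0.01]
    - [[0, -0.463, 0.03], -0.01]
    - [[0, -0.463, 0.03], -0.01]
    - [[0, -0.463, 0.03], -0.01]
    - [[0, -0.463, 0.03], -0.01]
    - [[0, -0.463, 0.03], -0.01]
    - [[0, -0.463, 0.03], -0.01]
    - [[0, -0.463, 0.03], -0.01]
    - [[0, -0.463, 0.03], -0.01]
    - [[0, -0.463, 0.03], -0.01]

```text
clock: 2.55
tcp_pos: [512.5, -288.2, 209.0]
eef_rot: [3.139, -0.0, -3.06]
wrist_force: [-0.9, 0.0, -0.2]
width: 86.6
gripper_force: 0.0
```

```bash
python3 -c "
from h import *
import pickle
c=cam('wrist');save(c,'w1.png');pickle.dump(c,open('w1.pkl','wb'))
go(509,-297,100,3.21)
print(proj(c,[509,-297,35]),proj(c,[554,-283,70]))"
```

```text
t 2.6 tcp [ 512.8 -287.6  209.2] yaw -3.059 q [ 0.16  0.37  0.36  1.8  -0.15  1.01  2.24] shift m [ 0.0045 -0.0093  0.1092] turn 0.014
[[308.79854923 215.74516273]] [[320.10251963 276.58409696]]
```

View pics/w1.png

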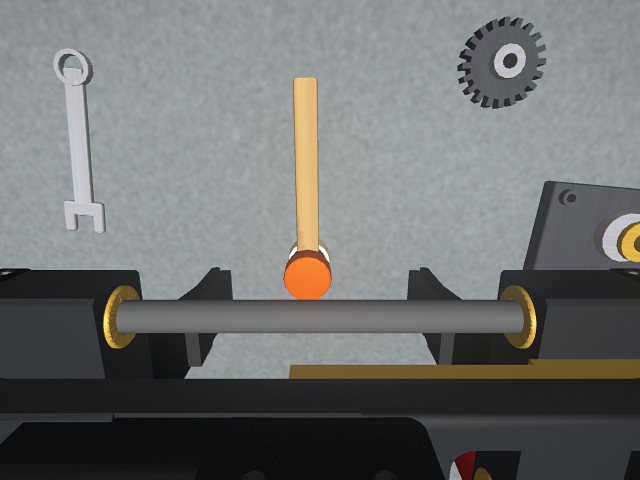

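The wrist view shows the mallet between the fingers: handle from (305.5,78) to (308,250), head top centred at (307,276).

```bash
python3 -c "
from h import *
import pickle
c=pickle.load(open('w1.pkl','rb'))
a=onz(c,(305.5,78),48);b=onz(c,(308,245),48);h=onz(c,(307,277),70);print(a,b,h)
u=h-a;u[2]=0;L=np.linalg.norm(u);u/=L;th=np.arctan2(u[1],u[0]);g=h-u*50;print(L,th,np.arctan2(*(b-a)[1::-1]),g)
g=h-u*44
go(g[0],g[1],36,th+np.pi)"
```

```text
[ 394.2820143  -307.78100601   48.        ] [ 533.19406566 -295.58409786   48.        ] [ 555.28724296 -294.18430417   70.        ]
161.57832143379648 0.0842489244695585 0.0875784978435898 [ 505.46458506 -298.39176892   70.        ]
t 2.6 tcp [ 512.8 -287.6  209.2] yaw -3.059 q [ 0.16  0.37  0.36  1.8  -0.15  1.01  2.24] shift m [ 0.0021 -0.0105  0.1732] turn -0.002
```

carry_out:
  moves:
    - [[0.002, -0.0105, 0.05], 0]
    - [[0.002, -0.0105, 0.1], 0]
    - [[0.002, -0.0105, 0.14], 0]
    - [[0.002, -0.0105, 0.165], 0]
    - [[0.002, -0.0105, 0.176], 0]
    - [[0.002, -0.0105, 0.176], 0]
    - [[0.002, -0.0105, 0.176], 0]

```text
clock: 3.3
tcp_pos: [512.2, -300.6, 34.8]
eef_rot: [-3.141, 0.002, -3.061]
wrist_force: [1.3, -0.2, 0.8]
width: 87.2
gripper_force: 0.0
```

carry_out:
  moves:
    - [[0, 0, 0], 0]
    - [[0, 0, 0], 0]
    - [[0, 0, 0], 0]
    - [[0, 0, 0], 0]
    - [[0, 0, 0], 0]
    - [[0, 0, 0], 0]
    - [[0, 0, 0], 0]
  claw: -1
  force: 60

```text
clock: 4.0
tcp_pos: [510.9, -301.1, 33.5]
eef_rot: [3.141, -0.0, -3.062]
wrist_force: [0.4, 0.4, -0.4]
width: 38.9
gripper_force: 0.0
```

Still closing; allow more time, then lift.

carry_out:
  moves:
    - [[0, 0, 0], 0]
    - [[0, 0, 0], 0]
    - [[0, 0, 0], 0]
    - [[0, 0, 0], 0]
    - [[0, 0, 0], 0]
    - [[0, 0, 0], 0]

```text
clock: 4.6
tcp_pos: [510.7, -300.8, 33.4]
eef_rot: [3.141, -0.001, -3.062]
wrist_force: [-0.6, 0.7, 0.2]
width: 19.6
gripper_force: 59.5
```

carry_out:
  moves:
    - [[0, 0, -0.02], 0]
    - [[0, 0, -0.05], 0]
    - [[0, 0, -0.09], 0]
    - [[0, 0, -0.13], 0]
    - [[0, 0, -0.13], 0]
    - [[0, 0, -0.13], 0]

```text
clock: 5.2
tcp_pos: [510.6, -301.0, 163.3]
eef_rot: [3.142, 0.0, -3.062]
wrist_force: [-0.2, 0.7, -4.1]
width: 19.5
gripper_force: 59.5
```

```bash
python3 -c "
from h import *
import pickle
exec(open('m.py').read().split('for nm')[0])
p,e=tri((309.4,243.6),(326.4,235.7));print('pin',p,e)
for a,b,z in(((378.7,275.1),(260.4,250.4),38),((352,174.2),(334.8,318.6),40),((416.6,182.2),(255,338.4),36)):
    print(onz(S,a,z),onz(D,b,z),tri(a,b))
c=cam('wrist');save(c,'w2.png');pickle.dump(c,open('w2.pkl','wb'))
d['side']=cam('side');f=d['side']['frame'];
im=np.hstack([cv2.resize(c['frame'],(400,300)),cv2.resize(f[100:280,230:470],(400,300))])
cv2.imwrite('pics/lift.png',im[:,:,::-1])
pickle.dump(d['side'],open('s2.pkl','wb'))
go(450,0,163,None)"
```

```text
pin [505.1   6.1  76. ] 3.63130735220627
[699.1  30.2  38. ] [693.6  29.5  38. ] (array([696.4,  29.8,  37.6]), np.float64(5.5021079630964))
[473.5 315.7  40. ] [468.7 314.4  40. ] (array([471. , 315.5,  40.1]), np.float64(4.839033949227353))
[654.2 383.   36. ] [648.2 383.1  36. ] (array([651.2, 383. ,  35.2]), np.float64(5.839440781155279))
t 5.3 tcp [ 509.4 -300.1  161.2] yaw -3.062 q [ 0.2  0.4  0.4  1.8 -0.2  0.9  2.3] shift m [ 0.   0.3 -0. ] turn None
```

View pics/lift.png

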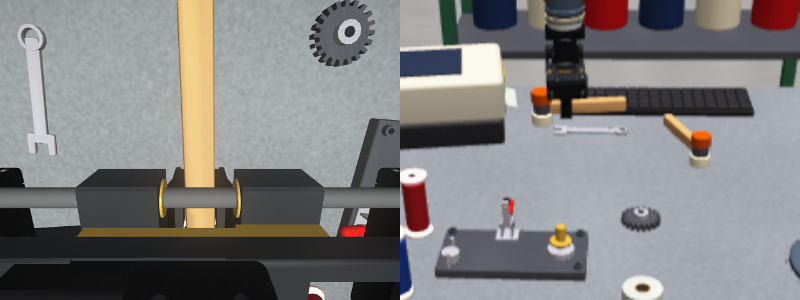

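Mallet is held level; in the wrist view the handle runs through the fingers at (200,110).

```bash
python3 -c "
from h import *
go(458,3,163)"
```

```text
t 5.3 tcp [ 509.4 -300.1  161.2] yaw -3.062 q [ 0.19  0.43  0.36  1.83 -0.18  0.92  2.28] shift m [ 0.0272  0.3063 -0.0009] turn None
```

carry_out:
  moves:
    - [[0.004, 0.04, 0], 0]
    - [[0.008, 0.085, 0], 0]
    - [[0.012, 0.13, 0], 0]
    - [[0.016, 0.175, 0], 0]
    - [[0.02, 0.22, 0], 0]
    - [[0.024, 0.26, 0], 0]
    - [[0.026, 0.29, 0], 0]
    - [[0.028, 0.307, 0], 0]
    - [[0.028, 0.307, 0], 0]
    - [[0.028, 0.307, 0], 0]

```text
clock: 6.3
tcp_pos: [457.8, 2.3, 162.2]
eef_rot: [-3.141, -0.003, -3.062]
wrist_force: [0.0, -1.2, -4.2]
width: 19.6
gripper_force: 59.7
```

carry_out:
  moves:
    - [[0, 0, 0.02], 0]
    - [[0, 0, 0.035], 0]
    - [[0, 0, 0.035], 0]
    - [[0, 0, 0.035], 0]

```text
clock: 6.7
tcp_pos: [458.6, 1.5, 128.2]
eef_rot: [-3.141, -0.001, -3.065]
wrist_force: [-0.1, 0.8, -4.8]
width: 19.5
gripper_force: 59.7
```

```bash
python3 -c "
from h import *
import pickle
a=cam('scene');b=cam('side')
im=np.hstack([cv2.resize(a['frame'][195:315,260:420],(400,300)),cv2.resize(b['frame'][180:300,240:400],(400,300))])
cv2.imwrite('pics/over.png',im[:,:,::-1])
go(458,3,105)
p=np.array([505,6,111.]);print(proj(a,p),proj(b,p))"
```

```text
t 6.8 tcp [459.4   2.  129.1] yaw -3.064 q [-0.31  0.26  0.25  2.16 -0.1   0.73  1.65] shift m [0.0013 0.0011 0.0241] turn None
[[308.34833439 235.1924241 ]] [[325.65866044 225.40510642]]
```

View pics/over.png

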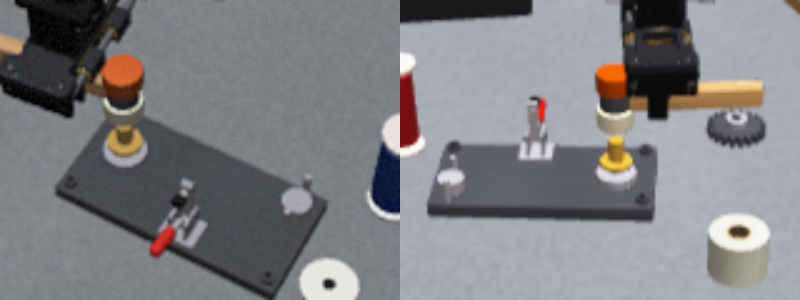

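Mallet head is straight above the pin in both views (head at 123,90 left, pin below at 125,140; 613,95 over 616,150 right). Pressing down.

carry_out:
  moves:
    - [[0, 0, 0.01], 0]
    - [[0, 0, 0.016], 0]
    - [[0, 0, 0.019], 0]
    - [[0, 0, 0.022], 0]
    - [[0, 0, 0.025], 0]
    - [[0, 0, 0.028], 0]
    - [[0, 0, 0.03], 0]
    - [[0, 0, 0.03], 0]

```text
clock: 7.6
tcp_pos: [458.4, 2.9, 98.8]
eef_rot: [3.141, -0.001, -3.062]
wrist_force: [-5.4, 0.2, 7.1]
width: 19.4
gripper_force: 59.8
```

carry_out:
  moves:
    - [[0, 0, 0.003], 0]
    - [[0, 0, 0.005], 0]
    - [[0, 0, 0.005], 0]
    - [[0, 0, 0.005], 0]

```text
clock: 8.0
tcp_pos: [456.9, 3.1, 94.1]
eef_rot: [3.14, -0.004, -3.062]
wrist_force: [-10.7, 1.6, 15.5]
width: 19.5
gripper_force: 60.0
```

```bash
python3 -c "
from h import *
a=cam('scene');b=cam('side')
im=np.hstack([cv2.resize(a['frame'][210:270,270:350],(400,300),interpolation=2),cv2.resize(b['frame'][200:260,285:365],(400,300),interpolation=2)])
cv2.imwrite('pics/press.png',im[:,:,::-1])
go(458,3,105)"
```

```text
t 8.1 tcp [456.9   3.1  94.1] yaw -3.062 q [-0.3   0.32  0.24  2.18 -0.13  0.65  1.68] shift m [-0.001  -0.0001 -0.0109] turn None
```

View pics/press.png

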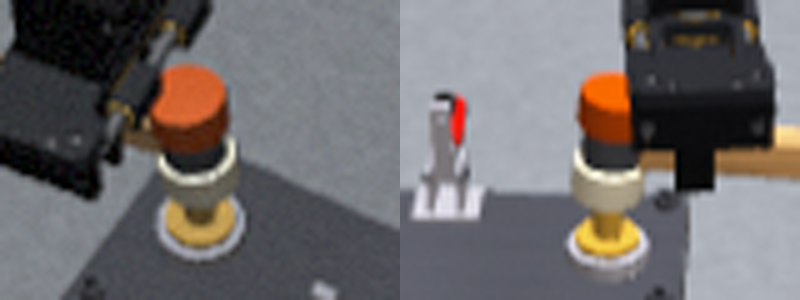

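The collar appears flat on its boss (200,225 / 607,240) and the mallet is slightly tilted under 20 N. I'll lift off and check the pin height.

carry_out:
  moves:
    - [[0, 0, -0.02], 0]
    - [[0, 0, -0.05], 0]
    - [[0, 0, -0.07], 0]
    - [[0.01, -0.05, -0.07], 0]
    - [[0.01, -0.1, -0.07], 0]
    - [[0.01, -0.14, -0.07], 0]
    - [[0.01, -0.14, -0.07], 0]

```text
clock: 8.8
tcp_pos: [460.4, -144.6, 163.8]
eef_rot: [-3.137, 0.003, -3.072]
wrist_force: [-0.3, 0.0, -5.3]
width: 19.6
gripper_force: 60.0
```

```bash
python3 -c "
from h import *
import pickle
exec(open('m.py').read().split('for nm')[0])
old=(S,D);new=(cam('scene'),cam('side'))
pickle.dump(new,open('c3.pkl','wb'))
for i,box in((0,(290,230,330,270)),(1,(310,225,345,260))):
  for c in(old[i],new[i]):
    for b in blobs(c,(16,110,90),(30,255,255),box,5):
        ys,xs=np.nonzero(b[2]);print(i,b[0],b[1],'rows',ys.min()+box[1],ys.max()+box[1])
  for dz in (80,76,66,):print(dz,proj(old[i],[505,6,dz]))
f=lambda c,x0,y0,x1,y1:cv2.resize(c['frame'][y0:y1,x0:x1],(400,300),interpolation=cv2.INTER_CUBIC)
im=np.vstack([np.hstack([f(old[0],290,230,330,260),f(old[1],306,225,346,255)]),np.hstack([f(new[0],290,230,330,260),f(new[1],306,225,346,255)])])
cv2.imwrite('pics/pin.png',im[:,:,::-1])
go(505,-250,160,np.pi+.08)"
```

```text
0 [309.4 249.9] 125 rows 242 256
0 [309.5 252.1] 122 rows 244 258
80 [[308.6 242.4]]
76 [[308.7 243.4]]
66 [[308.8 245.6]]
1 [325.9 242.1] 120 rows 234 248
1 [325.9 244.8] 118 rows 237 250
80 [[325.8 234.7]]
76 [[325.8 235.9]]
66 [[325.9 238.8]]
t 8.9 tcp [ 460.1 -138.7  163. ] yaw -3.065 q [-0.1  0.2  0.3  2.1 -0.1  0.8  2. ] shift m [-0.  -0.1  0. ] turn -0.004
```

View pics/pin.png

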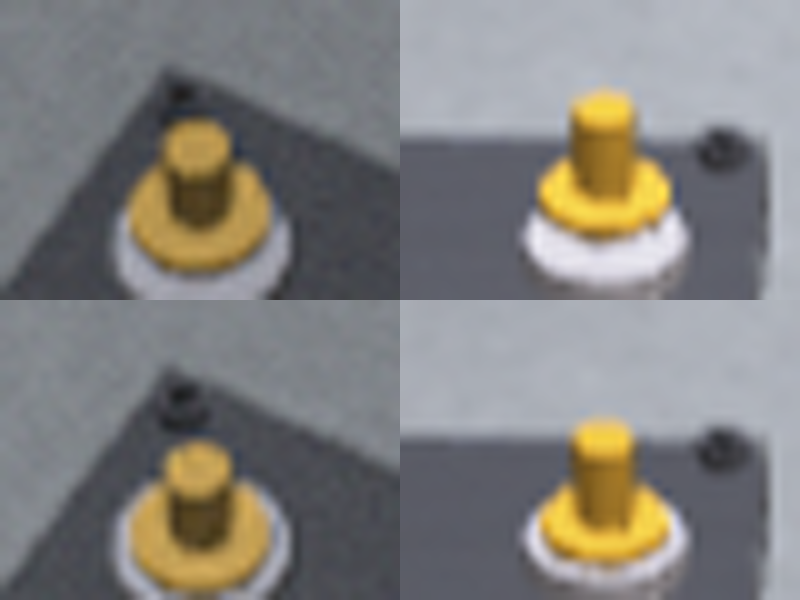

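The pin dropped 2.2 px (scene) and 2.75 px (side), about 9.5 mm, so its top is near 66 mm. It also held 20 N without moving, so it is home. Returning the mallet to its original spot.

```bash
python3 -c "
from h import *
go(511,-298,162,np.pi+.08)"
```

```text
t 8.9 tcp [ 460.1 -138.7  163. ] yaw -3.065 q [-0.09  0.25  0.35  2.08 -0.11  0.83  1.97] shift m [-0.0386 -0.1628  0.0011] turn -0.004
```

carry_out:
  moves:
    - [[-0.01, -0.04, 0], 0]
    - [[-0.02, -0.085, 0], 0]
    - [[-0.03, -0.125, 0], 0]
    - [[-0.0386, -0.163, 0], 0]
    - [[-0.0386, -0.163, 0.03], 0]
    - [[-0.0386, -0.163, 0.07], 0]
    - [[-0.0386, -0.163, 0.1], 0]
    - [[-0.0386, -0.163, 0.115], 0]
    - [[-0.0386, -0.163, 0.122], 0]
    - [[-0.0386, -0.163, 0.126], 0]
    - [[-0.0386, -0.163, 0.126], 0]

```text
clock: 10.0
tcp_pos: [512.1, -297.2, 38.2]
eef_rot: [-3.141, 0.002, -3.062]
wrist_force: [-0.6, 0.8, -4.1]
width: 19.5
gripper_force: 60.0
```

carry_out:
  moves:
    - [[0, 0, 0.002], 0]
    - [[0, 0, 0.004], 0]
    - [[0, 0, 0.005], 0]
    - [[0, 0, 0.005], 0]

```text
clock: 10.4
tcp_pos: [511.2, -297.1, 32.7]
eef_rot: [3.142, 0.0, -3.062]
wrist_force: [-0.3, -0.2, -5.2]
width: 19.8
gripper_force: 60.0
```

carry_out:
  moves:
    - [[0, 0, 0], 0]
    - [[0, 0, 0], 0]
    - [[0, 0, 0], 0]
    - [[0, 0, 0], 0]
    - [[0, 0, 0], 0]
    - [[0, 0, 0], 0]
  claw: 0.2

```text
clock: 11.0
tcp_pos: [511.3, -297.1, 32.6]
eef_rot: [-3.142, 0.0, -3.062]
wrist_force: [1.3, 0.3, 0.3]
width: 51.3
gripper_force: 0.0
```

carry_out:
  moves:
    - [[0, 0, 0], 0]
    - [[0, 0, 0], 0]
    - [[0, 0, -0.03], 0]
    - [[0, 0, -0.07], 0]
    - [[0, 0, -0.12], 0]
    - [[0, 0, -0.17], 0]
    - [[0, 0, -0.2], 0]
    - [[0, 0, -0.2], 0]
  claw: 1

```text
clock: 11.8
tcp_pos: [513.5, -298.8, 237.9]
eef_rot: [-3.137, 0.009, -3.063]
wrist_force: [0.4, -0.4, -0.1]
width: 86.7
gripper_force: 0.0
```

Run:
```python
from h import *
import pickle
a=cam('wrist');b=cam('side')
pickle.dump((a,b),open('c4.pkl','wb'))
im=np.hstack([cv2.resize(a['frame'],(400,300)),cv2.resize(b['frame'][150:240,290:410],(400,300))])
cv2.imwrite('pics/down.png',im[:,:,::-1])
# fixture plate: dark region in original views -> min-area rectangle of top face corners
S,D=pickle.load(open('c3.pkl','rb'))
np.set_printoptions(precision=3,suppress=True)
for c,box in((S,(270,225,400,320)),(D,(240,225,355,275))):
    x0,y0,x1,y1=box;g=cv2.cvtColor(c['frame'][y0:y1,x0:x1].copy(),cv2.COLOR_RGB2GRAY)
    m=((g<85)*255).astype(np.uint8);m=cv2.morphologyEx(m,cv2.MORPH_CLOSE,np.ones((5,5)))
    n,l,st,ce=cv2.connectedComponentsWithStats(m);i=1+st[1:,4].argmax()
    ct=max(cv2.findContours((l==i).astype(np.uint8),0,2)[0],key=cv2.contourArea)+np.array([x0,y0])
    h=cv2.convexHull(ct).astype(float).reshape(-1,2)
    w=np.array([onz(c,p,20)[:2] for p in h])
    (cx,cy),(sw,sh),an=cv2.minAreaRect(w.astype(np.float32));print((cx,cy),(sw,sh),an)
    for k in range(len(h)):
        e=w[(k+1)%len(h)]-w[k]
        if np.linalg.norm(e)>35:print('edge',w[k],w[(k+1)%len(h)],np.linalg.norm(e),np.degrees(np.arctan2(e[1],e[0])))
```

```text
(574.6312255859375, -14.49847412109375) (305.6365051269531, 153.7461700439453) 2.3203487396240234
edge [725.397  16.409] [724.928 -41.521] 57.932586882784534 -90.46409005498471
edge [717.913 -78.206] [596.232 -90.559] 122.30636339247714 -174.20287468572653
edge [596.232 -90.559] [444.565 -95.48 ] 151.74706931115088 -178.14190153196515
edge [444.565 -95.48 ] [423.66  -63.169] 38.48358291348005 122.90306235302992
edge [423.66  -63.169] [467.531  58.098] 128.95915517586238 70.11106985844692
edge [467.531  58.098] [695.596  67.339] 228.2522057833586 2.3203485351731334
(588.900634765625, 58.465702056884766) (257.48565673828125, 48.88179016113281) 1.7813770771026611
edge [462.546  78.989] [568.869  82.295] 106.37483145844841 1.7813787123057843
edge [568.869  82.295] [690.681  81.296] 121.815868515527 -0.4702678279715202
edge [717.728  57.749] [682.709  41.718] 38.513731902933294 -155.4032299349962
edge [682.709  41.718] [475.32   30.481] 207.6930992502455 -176.8982966645465
```

View pics/down.png

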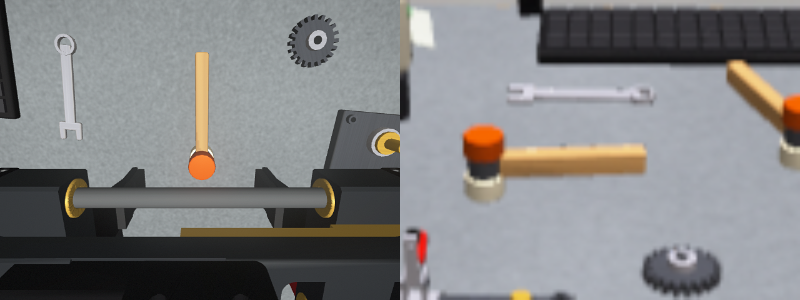

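The mallet stands level on its face at about (202,165) in the wrist view and (483,165) in the side crop, clear of the fixture. Next I'll move to see both fixture and lever from the wrist camera.

```bash
python3 -c "
from h import *
import pickle
d=pickle.load(open('c0.pkl','rb'))
print('can',onz(d['side'],(272,388),0),onz(d['scene'],(414,158),10))
go(700,170,400,np.pi)"
```

```text
can [596.10235565 492.15044177   0.        ] [599.31288881 500.44866462  10.        ]
t 11.9 tcp [ 511.2 -297.   232.8] yaw -3.062 q [ 0.13  0.35  0.42  1.77 -0.16  1.06  2.26] shift m [-0.2254  0.4505 -0.1669] turn 0.079
```

carry_out:
  moves:
    - [[-0.225, 0.45, -0.167], 0.08]
    - [[-0.225, 0.45, -0.167], 0.08]
    - [[-0.225, 0.45, -0.167], 0.08]
    - [[-0.225, 0.45, -0.167], 0.08]
    - [[-0.225, 0.45, -0.167], 0.08]
    - [[-0.225, 0.45, -0.167], 0.08]
    - [[-0.225, 0.45, -0.167], 0.08]
    - [[-0.225, 0.45, -0.167], 0.08]
    - [[-0.225, 0.45, -0.167], 0.08]
    - [[-0.225, 0.45, -0.167], 0.08]
    - [[-0.225, 0.45, -0.167], 0.08]
    - [[-0.225, 0.45, -0.167], 0.08]

```text
clock: 13.1
tcp_pos: [700.2, 176.2, 396.5]
eef_rot: [3.139, -0.003, -3.134]
wrist_force: [0.3, 0.3, 0.4]
width: 87.0
gripper_force: 0.0
```

carry_out:
  moves:
    - [[0, 0, 0], 0]
    - [[0, 0, 0], 0]
    - [[0, 0, 0], 0]

```text
clock: 13.4
tcp_pos: [699.6, 167.1, 398.8]
eef_rot: [-3.141, -0.001, 3.138]
wrist_force: [0.4, 0.3, 1.0]
width: 87.0
gripper_force: 0.0
```

```bash
python3 -c "
from h import *
import pickle
c=cam('wrist');pickle.dump(c,open('w5.pkl','wb'))
cv2.imwrite('pics/w5.png',cv2.resize(c['frame'],(800,600),interpolation=cv2.INTER_CUBIC)[:,:,::-1])
go(700,170,400,np.pi)
for p in([505,6,66],[696,30,38],[471,315,40],[651,383,36]):print(proj(c,p)*1.25)"
```

```text
t 13.45 tcp [699.7 167.4 399.2] yaw 3.138 q [-0.47  0.48  0.29  1.18 -0.13  1.5   1.37] shift m [-0.0003  0.0026 -0.0008] turn -0.003
[[232.5919924   45.60032038]]
[[279.17464036 237.66309689]]
[[544.37636353  14.37224741]]
[[590.81005752 196.37266369]]
```

View pics/w5.png

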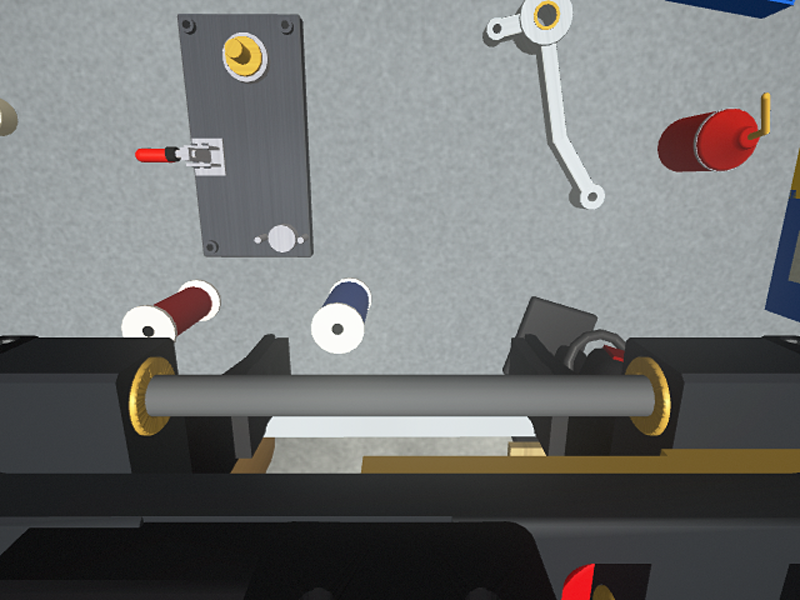

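The wrist view shows (at 1.25x scale) the pin top at about (233.5,46.5), the rest disc at (282,238.5), the bore at (547,14), and the eye hole at (592,197).

Run:
```python
from h import *
import pickle
np.set_printoptions(precision=2,suppress=True)
c=pickle.load(open('w5.pkl','rb'))
f=c['frame'];hsv=cv2.cvtColor(f,cv2.COLOR_RGB2HSV);g=cv2.cvtColor(f,cv2.COLOR_RGB2GRAY)
def cen(m,uv,r):
    u,v=int(uv[0]/1.25),int(uv[1]/1.25);w=np.zeros_like(m);cv2.circle(w,(u,v),r,255,-1)
    M=cv2.moments(m&w,True);return (M['m10']/M['m00'],M['m01']/M['m00']),M['m00']
print('rest',cen(((g>150)*255).astype(np.uint8),(282,238.5),12))
br=cv2.inRange(hsv,(14,110,70),(32,255,255))
print('bush',cen(br,(547,14),13),'eye hole',cen(((g<150)*255).astype(np.uint8),(592,197),5))
rest,_=cen(((g>150)*255).astype(np.uint8),(282,238.5),12)
print('plate refs px: picks', np.array([[233.5,46.5],[282,238.5],[547,14],[592,197]])/1.25)
pin=onz(c,np.array([233.5,46.5])/1.25,66);rs=onz(c,rest,38);bo=onz(c,np.array([547,14])/1.25,40);ey=onz(c,np.array([592,197])/1.25,36)
for a,b in((pin,rs),(bo,ey)):
    e=(b-a)[:2];print(a,b,np.linalg.norm(e),'yaw',np.arctan2(e[1],e[0])-np.arctan2(28,190))
```

```text
rest ((224.97066666666666, 190.496), 375.0)
bush ((437.09580838323353, 11.622754491017965), 167.0) eye hole ((473.5365853658537, 157.0731707317073), 41.0)
plate refs px: picks [[186.8  37.2]
 [225.6 190.8]
 [437.6  11.2]
 [473.6 157.6]]
[505.79   6.81  66.  ] [696.53  32.3   38.  ] 192.43613761818403 yaw -0.013443210846965842
[470.68 317.62  40.  ] [651.69 384.41  36.  ] 192.94539684026572 yaw 0.20715740219785353
```

```bash
python3 -c "
from h import *
go(524.5,328.3,100,np.pi+.21)"
```

```text
t 13.45 tcp [699.7 167.4 399.2] yaw 3.138 q [-0.47  0.48  0.29  1.18 -0.13  1.5   1.37] shift m [0.1754 0.1605 0.2993] turn -0.213
```

carry_out:
  moves:
    - [[0.045, 0.04, 0.02], -0.05]
    - [[0.09, 0.08, 0.06], -0.1]
    - [[0.13, 0.12, 0.11], -0.16]
    - [[0.16, 0.15, 0.16], -0.21]
    - [[0.175, 0.16, 0.21], -0.213]
    - [[0.1754, 0.1605, 0.26], -0.213]
    - [[0.1754, 0.1605, 0.29], -0.213]
    - [[0.1754, 0.1605, 0.3], -0.213]
    - [[0.1754, 0.1605, 0.3], -0.213]
    - [[0.1754, 0.1605, 0.3], -0.213]

```text
clock: 14.45
tcp_pos: [524.3, 329.1, 99.0]
eef_rot: [-3.14, -0.002, -2.93]
wrist_force: [1.4, -0.1, -0.0]
width: 87.0
gripper_force: 0.0
```

```bash
python3 -c "
from h import *
go(524.5,328.3,23,np.pi+.21)"
```

```text
t 14.45 tcp [524.3 329.1  99. ] yaw -2.93 q [-0.74  0.53  0.15  1.81 -0.1   0.82  1.24] shift m [-0.0002 -0.0007  0.076 ] turn 0.002
```

carry_out:
  moves:
    - [[0, 0, 0.03], 0]
    - [[0, 0, 0.055], 0]
    - [[0, 0, 0.07], 0]
    - [[0, 0, 0.076], 0]
    - [[0, 0, 0.076], 0]
    - [[0, 0, 0.076], 0]

```text
clock: 15.05
tcp_pos: [525.9, 330.4, 25.1]
eef_rot: [3.14, 0.003, -2.93]
wrist_force: [-0.2, -0.2, 0.4]
width: 87.0
gripper_force: 0.0
```

carry_out:
  moves:
    - [[0, 0, 0], 0]
    - [[0, 0, 0], 0]
    - [[0, 0, 0], 0]
    - [[0, 0, 0], 0]
    - [[0, 0, 0], 0]
    - [[0, 0, 0], 0]
    - [[0, 0, 0], 0]
    - [[0, 0, 0], 0]
    - [[0, 0, 0], 0]
    - [[0, 0, 0], 0]
    - [[0, 0, 0], 0]
    - [[0, 0, 0], 0]
  claw: -1
  force: 60

```text
clock: 16.25
tcp_pos: [524.8, 329.0, 23.5]
eef_rot: [-3.141, -0.0, -2.93]
wrist_force: [1.0, -3.3, 1.7]
width: 15.7
gripper_force: 60.0
```

carry_out:
  moves:
    - [[0, 0, 0], 0]
    - [[0, 0, 0], 0]
    - [[0, 0, -0.01], 0]
    - [[0, 0, -0.03], 0]
    - [[0, 0, -0.06], 0]
    - [[0, 0, -0.09], 0]
    - [[0, 0, -0.12], 0]
    - [[0, 0, -0.14], 0]
    - [[0, 0, -0.14], 0]
    - [[0, 0, -0.14], 0]

```text
clock: 17.25
tcp_pos: [523.4, 330.3, 162.7]
eef_rot: [3.141, -0.002, -2.929]
wrist_force: [0.1, -0.2, -7.0]
width: 15.7
gripper_force: 60.0
```

```bash
cat > lev.py <<'E'
from h import *
np.set_printoptions(precision=1,suppress=True)
# bushing centre by two-view intersection near its expected place; also gives tilt from height vs TCP
def bush(zt,guess):
    out=[];cs=[cam('scene'),cam('side')]
    for c in cs:
        u=proj(c,guess)[0];h=cv2.cvtColor(c['frame'],cv2.COLOR_RGB2HSV)
        m=cv2.inRange(h,(12,90,70),(32,255,255));w=np.zeros_like(m);cv2.circle(w,tuple(int(round(k)) for k in u),9,255,-1)
        M=cv2.moments(m&w,True);out.append((M['m10']/max(M['m00'],1),M['m01']/max(M['m00'],1)));print('px',out[-1],'exp',u,M['m00'])
    o1,d1=ray(cs[0],out[0]);o2,d2=ray(cs[1],out[1]);k=np.linalg.lstsq(np.stack([d1,-d2],1),o2-o1,rcond=None)[0]
    print('bush',(o1+k[0]*d1+o2+k[1]*d2)/2,'gap',np.linalg.norm(o1+k[0]*d1-o2-k[1]*d2),'expected',guess)
    return cs
def expect():
    s=env.get_state();R=Ro.from_euler("xyz",s["eef_rot"]).as_matrix();t=s["tcp_pos"]
    y=np.arctan2(R[1,0],R[0,0])-np.pi
    return np.array([t[0]-55*np.cos(y),t[1]-55*np.sin(y),t[2]+17])
E
python3 -c "
from lev import *
bush(0,expect())
# tcp for bore over pin (505.6,6.7), yaw -.013 ; underside at 116 -> TCP z 139
go(505.6+55*np.cos(.013),6.7-55*np.sin(.013),160,np.pi-.013)"
```

```text
px (350.85714285714283, 137.85714285714286) exp [353.5 137.6] 7.0
px (337.3181818181818, 272.09090909090907) exp [334.  272.2] 22.0
bush [462.7 316.  178.1] gap 0.598407873286607 expected [469.7 318.7 179.7]
t 17.35 tcp [523.  329.6 161.4] yaw -2.929 q [-0.8  0.5  0.2  1.8 -0.1  0.9  1.2] shift m [ 0.  -0.3  0. ] turn 0.226
```

```bash
python3 -c "
from h import *
go(505.6+55*np.cos(.013),6.7-55*np.sin(.013),162,np.pi-.013)"
```

```text
t 17.35 tcp [523.  329.6 161.4] yaw -2.929 q [-0.75  0.45  0.16  1.76 -0.09  0.94  1.23] shift m [ 3.160e-02 -3.242e-01 -1.000e-04] turn 0.226
```

carry_out:
  moves:
    - [[0.002, -0.02, 0], 0.01]
    - [[0.005, -0.05, 0], 0.03]
    - [[0.009, -0.09, 0], 0.06]
    - [[0.013, -0.13, 0], 0.09]
    - [[0.017, -0.17, 0], 0.12]
    - [[0.021, -0.21, 0], 0.15]
    - [[0.025, -0.25, 0], 0.18]
    - [[0.028, -0.285, 0], 0.2]
    - [[0.03, -0.31, 0], 0.22]
    - [[0.0316, -0.324, 0], 0.226]
    - [[0.0316, -0.324, 0], 0.226]
    - [[0.0316, -0.324, 0], 0.226]

```text
clock: 18.55
tcp_pos: [561.5, 7.8, 162.9]
eef_rot: [3.14, -0.001, 3.129]
wrist_force: [-0.6, 0.5, -6.4]
width: 15.9
gripper_force: 60.0
```

```bash
python3 -c "
from h import *
go(505.6+55*np.cos(.013),6.7-55*np.sin(.013),140,np.pi-.013)"
```

```text
t 18.55 tcp [561.5   7.8 162.9] yaw 3.129 q [-0.32  0.37  0.3   1.9  -0.14  0.89  1.6 ] shift m [ 0.0008 -0.0018  0.0229] turn 0.0
```

carry_out:
  moves:
    - [[0, -0.001, 0.008], 0]
    - [[0, -0.001, 0.016], 0]
    - [[0, -0.001, 0.022], 0]
    - [[0, -0.001, 0.022], 0]
    - [[0, -0.001, 0.022], 0]
    - [[0, -0.001, 0.022], 0]

```text
clock: 19.15
tcp_pos: [562.2, 5.6, 141.7]
eef_rot: [3.141, 0.001, 3.128]
wrist_force: [0.4, -0.6, -6.2]
width: 15.4
gripper_force: 60.0
```

Run:
```python
from lev import *
import pickle
e=expect();cs=bush(0,e);w=cam('wrist')
go(560.6,6,140,np.pi-.013)
s=env.get_state();y=s['eef_rot'][2]-np.pi;t=s['tcp_pos']
R=np.array([[np.cos(y),-np.sin(y)],[np.sin(y),np.cos(y)]])
ey=t[:2]+R@[135,28];print('eye exp',ey)
# eye hole: darkest blob inside bright eye face near the expected pixel
for n,c in zip(('scene','side'),cs):
    u=proj(c,[*ey,t[2]+13])[0];g=cv2.cvtColor(c['frame'],cv2.COLOR_RGB2GRAY);r=14;x0,y0=(u-r).astype(int)
    p=g[y0:y0+2*r,x0:x0+2*r];m=((p>165)*255).astype(np.uint8);
    print(n,u,'bright centroid/area',(np.argwhere(m>0).mean(0)[::-1]+[x0,y0]),(m>0).sum())
hole=[]
pickle.dump((cs,w),open('c9.pkl','wb'))
im=np.hstack([cv2.resize(c['frame'][a:a+90,b:b+120],(400,300),interpolation=2) for c,a,b in((cs[0],180,280),(cs[1],175,240))])
im=np.vstack([im,cv2.resize(w['frame'][:240],(800,300))])
cv2.imwrite('pics/final.png',im[:,:,::-1])
```

```text
px (305.2, 223.3) exp [308.7 223.7] 10.0
px (325.3125, 210.375) exp [324.6 210.7] 16.0
bush [502.4   3.  159.2] gap 6.227394810253694 expected [507.2   6.4 158.7]
t 19.3 tcp [562.2   5.5 141.9] yaw 3.128 q [-0.3  0.4  0.3  1.9 -0.1  0.8  1.6] shift m [0. 0. 0.] turn -0.001
eye exp [697.6  31.7]
scene [382.6 247.7] bright centroid/area [378.6 247.4] 110
side [255.2 215.7] bright centroid/area [255.5 211.3] 518
```

View pics/final.png

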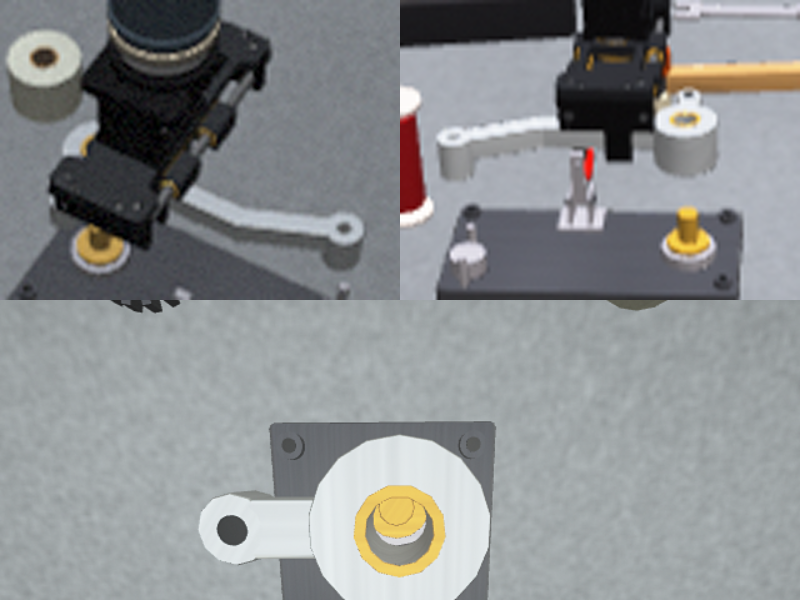

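The final views show the lever level. Its eye hole is at scene (383.2,248.4) and side (255.6,216.1), within 1 px of expected. Through the bore at wrist (320,184) I see the pin top at (317.6,168.8). I'll compare the two.

```bash
python3 -c "
from h import *
import pickle
cs,w=pickle.load(open('c9.pkl','rb'))
print('bore',onz(w,(320,184),156.5),'pin',onz(w,(317.6,168.8),66))
print('eye',onz(cs[0],(383.2,248.4),153),onz(cs[1],(255.6,216.1),153))
s=env.get_state();print(s['tcp_pos'],s['eef_rot'],s['qvel'].round(3) if hasattr(s['qvel'],'round') else s['qvel'],s['clock'])"
```

```text
bore [506.78356317   7.367888   156.5       ] pin [508.12784754   6.04293169  66.        ]
eye [699.38437534  31.86289677 153.        ] [696.76613742  30.70488612 153.        ]
[562.19900398   5.54275606 141.86542305] [3.14137211e+00 7.30555684e-04 3.12775245e+00] [ 0.001  0.    -0.     0.001 -0.     0.001  0.   ] 19.3
```

```bash
python3 -c "
from cell import env
print(env.sign_off())"
```

```text
the job is handed in; nothing more can be done
None
```

I handed the job in with the pin driven home, the mallet back on the bench clear of the fixture, and the lever held level about 5 cm above the pin, its bore within about 2 mm of the pin and its eye within about 2 mm of the rest by camera; no verdict came back.

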